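# Reunite the split heating jackets with their own lower halves

## Task

The blue upper half-shell was put by mistake on the red heating jacket, where its key slots do not match and it sits proud. Close both sloping jackets properly round their glass columns: each upper half, red and blue, fully home on the lower half of its own colour, painted ends together at the high end, and let go. Leave the yellow half-shell and everything else on the bench where it stands.

Things in the scene. Friction and masses are not known exactly. Their poses are not given: they have to be found in the camera images.
- base_red: red lower half on a fixed red stand (cream foot 140 x 80 mm). Origin: centre of its foot on the bench, z up. The seat (mating face 130 x 70) has its middle 85 mm above the origin and rises at 30 degrees towards the stand's +x; its normal leans 30 degrees towards -x. Red paint marks at its high end. Side and place vary, yaw within 0.3 rad
- base_blue: blue lower half on a fixed blue stand (cream foot 140 x 80 mm). Origin: centre of its foot on the bench, z up. The seat (mating face 130 x 70) has its middle 85 mm above the origin and rises at 30 degrees towards the stand's +x; its normal leans 30 degrees towards -x. Blue paint marks at its high end. Side and place vary, yaw within 0.3 rad
- cap_red: red upper half-shell: aluminium block 110 long x 64 wide x 26 high mm, about 0.3 kg. Black grip fin on top, 60 long in x, 18 thick in y, from 26 to 55 mm above the mating face. Origin: middle of the flat mating face (underside); x along its length to the end with the red band, z out through the fin. Starts flat on the bench to the left or right, x within 1.4 rad of world +x
- cap_blue: blue upper half-shell: aluminium block 110 long x 64 wide x 26 high mm, about 0.3 kg. Black grip fin on top, 60 long in x, 18 thick in y, from 26 to 55 mm above the mating face. Origin: middle of the flat mating face (underside); x along its length to the end with the blue band, z out through the fin. Starts on the slope of the red lower half, band up, 10 mm proud on its keys, against the lips
- base_red_low (a point): red lower half: point on the seat's centre line, 50 mm down the slope from its middle. A glass column (22 mm diameter, 176 long) lies along that line, standing 11 mm out of the seat. Two lips 18 mm high close the low end, 59 mm from the middle
- base_red_high (a point): red lower half: point on the seat's centre line, 50 mm up the slope from its middle. Three brass keys stand on the seat (14 long up the slope, 20 to 32 mm off the centre line, 10 high): +y side at +36 and -36 mm and -y side at 0 up the slope from the middle
- cap_red_low (a point): red upper half: point on the mating face's centre line, 50 mm from its middle, at the end without the band; belongs on the low point of its lower half. A channel 28 wide, 14 deep runs along the face for the glass column
- cap_red_high (a point): red upper half: the same, at the banded end; belongs on the high point of its lower half. Key slots in the mating face, open to the sides (18 long, 14 high, from 18 mm off the centre line outwards): +y side at +36 and -36 mm and -y side at 0 in its x
- base_blue_low (a point): blue lower half: point on the seat's centre line, 50 mm down the slope from its middle. A glass column (22 mm diameter, 176 long) lies along that line, standing 11 mm out of the seat. Two lips 18 mm high close the low end, 59 mm from the middle
- base_blue_high (a point): blue lower half: point on the seat's centre line, 50 mm up the slope from its middle. Three brass keys stand on the seat (14 long up the slope, 20 to 32 mm off the centre line, 10 high): +y side at +18 and -18 mm and -y side at +36 mm up the slope from the middle
- cap_blue_low (a point): blue upper half: point on the mating face's centre line, 50 mm from its middle, at the end without the band; belongs on the low point of its lower half. A channel 28 wide, 14 deep runs along the face for the glass column
- cap_blue_high (a point): blue upper half: the same, at the banded end; belongs on the high point of its lower half. Key slots in the mating face, open to the sides (18 long, 14 high, from 18 mm off the centre line outwards): +y side at +18 and -18 mm and -y side at +36 mm in its x
- cap_yellow: a yellow-banded half-shell of another set, same size and fin as the others; lies flat on the bench on the side opposite the red one; leave alone. Origin as the others'
- wash_bottle: white wash bottle, green cap, 60 mm diameter, 210 tall, upright between or behind the two stands; stands loose on the bench, leave alone. Origin: centre of its underside
- beaker: glass beaker, 68 mm diameter at the rim, 70 tall; stands loose on the bench, leave alone. Origin: centre of its underside
- cork_ring: cork ring lying flat, 90 mm outside diameter, 25 high; stands loose on the bench, leave alone. Origin: centre of its underside
- amber_jar: amber jar, black cap, 50 mm diameter, 70 tall; stands loose on the bench, leave alone. Origin: centre of its underside
- reagent_red: glass bottle, red cap, 64 mm diameter, 140 tall; stands loose on the bench, leave alone. Origin: centre of its underside
- reagent_blue: glass bottle, blue cap, 64 mm diameter, 140 tall; stands loose on the bench, leave alone. Origin: centre of its underside

How it is judged:
By the outcome, as a careful person would: the job done as asked, in the order asked, and still so for the second after the job is handed in, with the robot touching nothing.
It also fails if it takes over 64 s, if anything falls off the work surface, if the arm or the gripper's body presses on something with over 40 N, if the wrist force passes 120 N, or if a joint passes its speed limit or range.

## Robot

A 6-joint arm with a two-finger parallel gripper is mounted at the origin on the work surface. World frame = base frame: x ahead of the robot, y to its left, z up, the work surface at z = 0. Lengths are in m, angles in rad, forces in N, time in s.
With the tool pointing down it reaches from about 0.3 to 0.75 m from the base axis. Payload 8.5 kg.
Tool frame: the origin (TCP) lies at the very end of the fingers, on their centre line; the grasp point (between the pads) lies 19 mm behind it; x points along the fingers, y is the direction in which the jaws open and shut, and the axes are right-handed (so a half turn about x gives the same grasp; the last joint's range is limited). The gripper opens to 88 mm and grips with 3 to 60 N. Pads are 18 mm wide; open, the fingers measure 123 mm over their backs; the gripper's body (75 mm by 187 mm) begins 45 mm behind the grasp point.
Start: joints at [-1.464, 0.381, 1.297, -0, 1.464, -0.215], TCP at [0.174, -0.522, 0.239] pointing down, gripper open.
Joint ranges: [-3.11, 3.11], [-0.89, 2.33], [0.22, 2.48], [-1.42, 4.56], [0.17, 2.85], [-2.88, 2.88]. Speed limits (rad/s): [2.39, 2.39, 3.14, 3.14, 3.14, 3.14].

## Interface

Orientations are given as a unit quaternion [x, y, z, w].
In Python, from rig import ctrl gives the robot as it stands.
- The arm moves only by the tool send_rows, never from a script. Its argument "increments" is a list of rows, each a list of 7 numbers: the turn, a rotation vector about the tool's x, y, z in rad, then the shift along the tool's x, y, z in m, then the opening, from 0 (shut) to 1 (fully open). In form: [[rx, ry, rz, tx, ty, tz, hand], ...]. A call has exactly 5 rows; each row is the pose to reach, as a shift and turn from the pose commanded when the call began, along the tool's axes at that moment; what a row does not reach only later rows make up. A row lasts 1/8 s, in which the tool goes at most 62.5 mm and 10.7 degrees, less where a joint would pass 70% of its speed; a pose out of reach is approached as far as the arm can. A call with a gripper value outside its range is refused whole. The fingers move at their own pace and stop on an object; "newtons" is the grip in N (left out, the last holds). Time passes only in rows, so rows that repeat a pose let the fingers close, or fill a call up. It gives the time, the measured TCP pose, the force and the opening at its end, in the units of the state.
- ctrl.sense(): the state, without advancing time (a new reading comes with each control period).
- ctrl.get_image(name): name is "scene" or "top" or "wrist"; returns a dict with "color" (400x640x3 uint8, blue, green, red), "depth" (400x640 float32, m along the optical axis (not along the pixel's ray), 0 where there is no reading), "fx", "fy", "cx", "cy" (pixels), "T" (4x4, takes a point from camera to world coordinates). Camera axes: x right, y up, looking along -z (the intrinsics and any distortion apply to the point x, -y, -z); pixel columns grow to the right and rows downward; lengths in m; the calibration is good to about 2 mm. A picture is of the moment at which its call begins.
- ctrl.sign_off(): hands the job in, once; it reports no verdict.
The state is a dict: "time_s": time; "joints": joint angles; "qvel": joint speeds; "joint_efforts": joint torques, N m; "ee_pos": TCP position; "tool_rot": TCP orientation; "contact_force": force on the tool from outside, world axes, zero at the start; "moment": the same for the moment, N m; "width": finger opening in m.
Only numpy, scipy, OpenCV 4.12 (cv2) and the standard library are available. Lean on these libraries where they do the work, as an engineer would, in place of code of your own. Each camera call takes 0.05 s, during which the arm holds its last target. There are 200 camera calls.

## Working session

There is one attempt and no reset: what is moved stays moved. The work goes in short steps, Python scripts to look and compute and a tool call to move; the robot and the scene stay as the last step left them, time stands still between calls to the robot, and variables do not carry over. Pictures are saved under pics/ and viewed, about 8 in all and at most 12, crops included, and the job is handed in when it is done.

Besides the shell and the picture viewer there is one more tool, called after "Request:" by a JSON object that holds its "op" and its "data", one argument or row to a line. send_rows: Moves the arm, as the interface text tells. Its arguments: {"type":"object","properties":{"increments":{"type":"array","items":{"type":"array","items":{"type":"number"}}},"newtons":{"type":"number"}},"required":["increments"]}

```bash
ls; mkdir -p pics
python3 - <<'E'
from rig import ctrl
import cv2,numpy as np,pickle
print(ctrl.sense())
d={}
for n in("scene","top"):
    d[n]=ctrl.get_image(n); cv2.imwrite(f"pics/{n}0.png",d[n]["color"]); print(n,d[n]["T"].round(3).tolist(),d[n]["fx"],d[n]["cx"],d[n]["cy"],[k for k in d[n]])
pickle.dump(d,open("im0.pkl","wb"))
E
```

```text
pics
{'time_s': 0.0, 'joints': array([-1.46432342e+00,  3.81190491e-01,  1.29821611e+00,  7.20641341e-06,
        1.46358728e+00, -2.15322457e-01]), 'qvel': array([-0.00055526, -0.00072294,  0.0014297 ,  0.00050906,  0.00014779,
        0.00046655]), 'joint_efforts': array([-1.61710432e-03, -4.37936354e+01, -2.24561155e+01,  7.13119400e-02,
        3.52438213e-02, -1.04278045e-04]), 'ee_pos': array([ 0.17390785, -0.52150445,  0.23815578]), 'tool_rot': array([ 0.69800305,  0.11377582, -0.69794409,  0.11278675]), 'contact_force': array([-0.49020061,  0.14518599, -0.23010059]), 'moment': array([-0.00157345,  0.03255285,  0.04607861]), 'width': 0.08818649132613873}
scene [[0.521, -0.651, 0.552, 1.3], [0.854, 0.408, -0.324, -0.444], [-0.014, 0.64, 0.768, 1.173], [0.0, 0.0, 0.0, 1.0]] 489.5827874559915 321.2949168067995 196.6220966547005 ['color', 'depth', 'fx', 'fy', 'cx', 'cy', 'T']
top [[-0.012, 0.998, -0.059, 0.469], [-1.0, -0.011, 0.007, 0.012], [0.006, 0.059, 0.998, 1.229], [0.0, 0.0, 0.0, 1.0]] 423.2311913655297 319.4989667242552 197.23687719175663 ['color', 'depth', 'fx', 'fy', 'cx', 'cy', 'T']
```

View pics/top0.png

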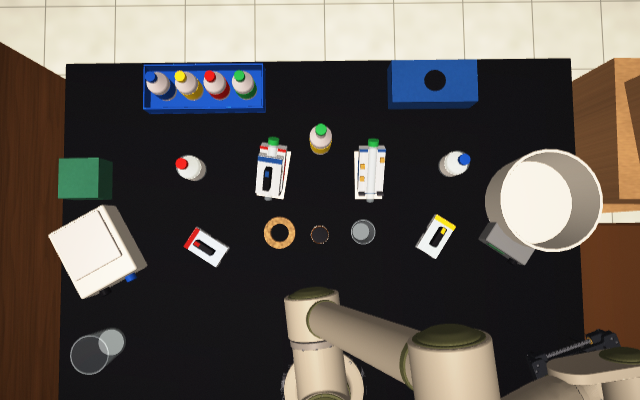

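View pics/scene0.png

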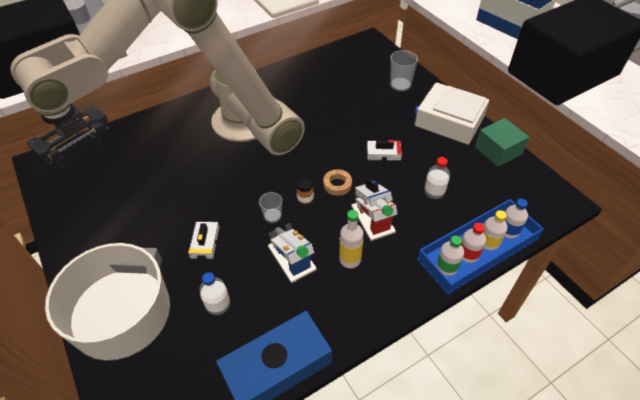

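The top view has the red stand with the blue cap at (273,168), the blue stand at (370,170), the red cap at (207,246) with its band to the upper left, and the yellow cap at (436,236). The wash bottle is at (320,138), between and behind the stands.

```bash
cat > h.py <<'E'
import numpy as np,cv2,pickle
from scipy.spatial.transform import Rotation as R
def cloud(d):
    Z=d["depth"];v,u=np.mgrid[:Z.shape[0],:Z.shape[1]]
    p=np.stack([(u-d["cx"])/d["fx"]*Z,-(v-d["cy"])/d["fy"]*Z,-Z],-1)
    w=p@d["T"][:3,:3].T+d["T"][:3,3]; w[Z==0]=np.nan
    return w
E
python3 - <<'E'
from h import *
d=pickle.load(open("im0.pkl","rb"));t=d["top"];w=cloud(t)
c=np.hstack([cv2.resize(t["color"][130:210,245:305],None,fx=6,fy=6,interpolation=2)[:480],cv2.resize(t["color"][130:210,340:400],None,fx=6,fy=6,interpolation=2)]);cv2.imwrite("pics/c1.png",c)
def rect(u0,u1,v0,v1,z0,z1,name):
    p=w[v0:v1,u0:u1].reshape(-1,3);q=p[(p[:,2]>z0)&(p[:,2]<z1)]
    r=cv2.minAreaRect((q[:,:2]*1000).astype(np.float32));print(name,len(q),q.mean(0).round(4),r, "z",np.percentile(q[:,2],[5,50,95]).round(4))
print("bench z",np.nanmedian(w[215:225,200:250,2]))
rect(180,235,220,272,.012,.04,"capred block"); rect(180,235,220,272,.045,.07,"fin")
rect(410,462,208,264,.012,.04,"capyel block")
rect(245,305,125,210,.003,.014,"foot red"); rect(340,400,125,210,.003,.014,"foot blue")
rect(245,305,125,210,.04,.25,"up red"); rect(340,400,125,210,.03,.25,"up blue")
rect(308,335,115,158,.03,.25,"wash")
E
```

```text
bench z 0.00035751137387440846
capred block 761 [0.4034 0.3243 0.0264] ((402.6040954589844, 326.6593322753906), (109.65679931640625, 65.92080688476562), 56.5700569152832) z [0.0217 0.0265 0.031 ]
fin 153 [0.4029 0.3256 0.0548] ((402.84576416015625, 326.6620178222656), (61.110713958740234, 18.44165802001953), 56.716400146484375) z [0.0502 0.0551 0.0588]
capyel block 755 [ 0.4255 -0.3227  0.0264] ((425.0675354003906, -326.1937255859375), (65.95646667480469, 111.15128326416016), 56.844215393066406) z [0.021  0.0265 0.031 ]
foot red 660 [0.6234 0.1227 0.0059] ((631.668701171875, 133.10336303710938), (172.3177032470703, 246.03958129882812), 89.45679473876953) z [0.0031 0.0045 0.0121]
foot blue 705 [ 0.6193 -0.1328  0.006 ] ((628.787109375, -144.29217529296875), (173.10983276367188, 246.84959411621094), 89.21366119384766) z [0.0031 0.0046 0.0124]
up red 1512 [0.6119 0.1317 0.1163] ((613.86279296875, 133.8562469482422), (69.34986877441406, 166.427490234375), 81.17364501953125) z [0.072  0.1196 0.1432]
up blue 1451 [ 0.6082 -0.1358  0.091 ] ((605.390869140625, -137.27076721191406), (163.66885375976562, 70.80399322509766), 0.05526559427380562) z [0.0563 0.0906 0.1307]
wash 532 [6.846e-01 3.000e-04 1.426e-01] ((692.5975341796875, 0.3495140075683594), (59.74853515625, 55.02701950073242), 84.14694213867188) z [0.055  0.1404 0.2111]
```

View pics/c1.png

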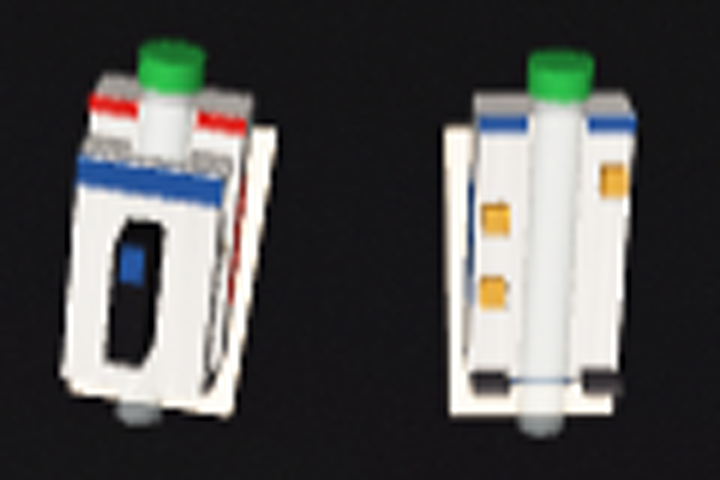

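The crop shows the blue cap on the red seat, band up and with a slight yaw. The blue seat is bare: keys at (495,218), (493,292) and (614,180) in the crop, dark lips at the low end. Next I fit the planes.

```bash
cat >> h.py <<'E'
def ransac(q,tol=.002,n=400,up=None):
    rng=np.random.default_rng(0);best=None
    for _ in range(n):
        a,b,c=q[rng.choice(len(q),3,False)];m=np.cross(b-a,c-a);l=np.linalg.norm(m)
        if l<1e-6: continue
        m/=l
        if m[2]<0:m=-m
        if not .8<m[2]<.92: continue
        k=abs((q-a)@m)<tol
        if best is None or k.sum()>best.sum():best=k
    s=q[best];c=s.mean(0);m=np.linalg.svd(s-c)[2][2];m*=np.sign(m[2])
    return c,m,abs((q-c)@m)<tol
def frame_from_rect(q,c,m):
    "rectangle of in-plane points; returns centre, R(cols x up-slope,y,z normal), sizes"
    ex=np.array([1,0,0])-m*m[0];ex/=np.linalg.norm(ex);ey=np.cross(m,ex)
    ab=np.c_[(q-c)@ex,(q-c)@ey]
    r=cv2.minAreaRect((ab*1000).astype(np.float32));B=cv2.boxPoints(r)/1000
    e=B[1]-B[0];f=B[2]-B[1]; l=e if np.linalg.norm(e)>np.linalg.norm(f) else f
    l=l/np.linalg.norm(l)*np.sign(l[0]);X=ex*l[0]+ey*l[1];o=np.array(r[0])/1000
    return c+ex*o[0]+ey*o[1],np.c_[X,np.cross(m,X),m],r[1]
E
python3 - <<'E'
from h import *
d=pickle.load(open("im0.pkl","rb"))
for cam in("top","scene"):
  w=cloud(d[cam]).reshape(-1,3);col=d[cam]["color"].reshape(-1,3).astype(int)
  for nm,cx,cy,zr in(("red/capblue top",.61,.134,(.07,.2)),("blue seat",.605,-.137,(.04,.14))):
    k=(abs(w[:,0]-cx)<.1)&(abs(w[:,1]-cy)<.06)&(w[:,2]>zr[0])&(w[:,2]<zr[1]); q=w[k]
    c,m,inl=ransac(q); s=q[inl]
    C,F,sz=frame_from_rect(s,c,m)
    print(cam,nm,len(s),"n",m.round(3),"tilt",np.degrees(np.arccos(m[2])).round(2),"C",C.round(4),"yaw",np.arctan2(F[1,0],F[0,0]).round(4),"nyaw",np.arctan2(-m[1],-m[0]).round(3),np.round(sz,1))
    # heights distribution off plane and lateral profile
    h=(q-C)@F; 
    if nm[0]=='b':
      g=h[(h[:,2]>.006)&(h[:,2]<.016)&(abs(h[:,0])<.05)]; print("  glass y",np.median(g[abs(g[:,1])<.012,1]).round(4))
      bl=h[(h[:,2]>.007)&(h[:,2]<.0125)&(abs(h[:,1])>.016)&(abs(h[:,1])<.036)]
      for kx,sy in((.018,1),(-.018,1),(.036,-1)):
        z=bl[(abs(bl[:,0]-kx)<.013)&(bl[:,1]*sy>0)]; print("  key",kx,sy,len(z),((z.max(0)+z.min(0))/2).round(4) if len(z) else 0)
    else:
      g=h[(h[:,2]>.025)&(h[:,2]<.033)]; print("  fin",len(g),cv2.minAreaRect((g[:,:2]*1000).astype(np.float32)))
      g=h[(h[:,2]>-.039)&(h[:,2]<-.033)]; print("  redseat",len(g),g.min(0).round(3),g.max(0).round(3))
E
```

```text
top red/capblue top 493 n [-0.503  0.082  0.86 ] tilt 30.63 C [0.5915 0.139  0.1153] yaw -0.1664 nyaw -0.161 [ 63.4 110.6]
  fin 135 ((0.53570556640625, 0.4993858337402344), (17.404935836791992, 60.824684143066406), 89.51361846923828)
  redseat 166 [-0.027 -0.035 -0.039] [ 0.094  0.034 -0.033]
top blue seat 486 n [-0.501 -0.     0.865] tilt 30.08 C [ 0.6068 -0.1375  0.0868] yaw -0.0024 nyaw 0.0 [ 70.  176.2]
  glass y 0.0008
  key 0.018 1 21 [0.0164 0.0262 0.0097]
  key -0.018 1 18 [-0.0197  0.0265  0.01  ]
  key 0.036 -1 21 [ 0.0344 -0.0261  0.0098]
scene red/capblue top 174 n [-0.532  0.066  0.844] tilt 32.4 C [0.5982 0.1389 0.1173] yaw -0.1603 nyaw -0.123 [ 64.6 102.8]
  fin 59 ((-2.738656997680664, 0.3076944351196289), (59.377403259277344, 19.29228401184082), 3.366560697555542)
  redseat 162 [-0.031 -0.037 -0.039] [ 0.09   0.033 -0.033]
scene blue seat 313 n [-0.498 -0.015  0.867] tilt 29.89 C [ 0.6078 -0.1369  0.0866] yaw -0.014 nyaw 0.03 [ 69.6 182.1]
  glass y -0.0017
  key 0.018 1 11 [0.0187 0.0263 0.0096]
  key -0.018 1 12 [-0.0205  0.0269  0.009 ]
  key 0.036 -1 14 [ 0.0365 -0.0259  0.0102]
```

```bash
cat >> h.py <<'E'
np.set_printoptions(suppress=True)
def seatR(yaw,tilt=np.pi/6):
    return (R.from_euler('z',yaw)*R.from_euler('y',-tilt)).as_matrix()   # cols: up-slope x, y, normal
def toolR(F,s): # tool x=-normal, y=s*cap y
    x=-F[:,2];y=s*F[:,1];return np.c_[x,y,np.cross(x,y)]
def rel(target,Rt,n=5,p0=None,R0=None):
    "delta to target in present tool axes"
    from rig import ctrl
    s=ctrl.sense();p0=s["ee_pos"];R0=R.from_quat(s["tool_rot"]).as_matrix()
    rv=R.from_matrix(R0.T@Rt).as_rotvec();t=R0.T@(np.asarray(target)-p0)
    print("rot",rv.round(3),"deg",np.degrees(np.linalg.norm(rv)).round(1),"shift",t.round(4),"len",np.linalg.norm(t).round(3))
    return rv,t
CB=dict(o=np.array([.6043,.1369,.0928]),F=seatR(-.164))   # blue cap on red
SR=dict(o=np.array([.6126,.1355,.0861]),F=seatR(-.164))
SB=dict(o=np.array([.6058,-.1373,.0855]),F=seatR(-.003))
def at(S,dx=0,dy=0,dz=0): return S["o"]+S["F"]@np.array([dx,dy,dz])
E
python3 - <<'E'
from h import *
from rig import ctrl
print(R.from_quat(ctrl.sense()["tool_rot"]).as_matrix().round(3))
for s in(1,-1): rel(at(CB,dz=.13),toolR(CB["F"],s))
print(at(CB,dz=.13))
E
```

```text
[[-0.     0.316 -0.949]
 [ 0.001 -0.949 -0.316]
 [-1.    -0.001 -0.   ]]
rot [-2.577 -0.173  0.69 ] deg 153.2 shift [ 0.0336 -0.5188 -0.559 ] len 0.763
rot [0.474 0.513 0.128] deg 40.7 shift [ 0.0336 -0.5188 -0.559 ] len 0.763
[0.54017216 0.14751228 0.2053833 ]
```

Request:
{"op": "send_rows", "data": {
  "increments": [
    [0.034,0.036,0.009,-0.002,-0.038,-0.041,1],
    [0.068,0.072,0.018,-0.004,-0.076,-0.082,1],
    [0.102,0.108,0.027,-0.006,-0.114,-0.123,1],
    [0.136,0.144,0.036,-0.008,-0.152,-0.164,1],
    [0.17,0.18,0.045,-0.01,-0.19,-0.205,1]
  ]
}}

```text
time_s: 0.72
ee_pos: [0.3088, -0.2749, 0.2486]
tool_rot: [0.768, 0.047, -0.636, 0.058]
contact_force: [0.2, -1.2, -0.2]
width: 0.088
```

Run:
```python
from h import *
rel(at(CB,dz=.13),toolR(CB["F"],-1))
```

```text
rot [0.303 0.332 0.081] deg 26.2 shift [ 0.0849 -0.3851 -0.2799] len 0.484
```

Request:
{"op": "send_rows", "data": {
  "increments": [
    [0.034,0.037,0.009,0.003,-0.043,-0.031,1],
    [0.067,0.074,0.018,0.01,-0.086,-0.062,1],
    [0.1,0.11,0.027,0.02,-0.128,-0.093,1],
    [0.135,0.148,0.036,0.03,-0.171,-0.124,1],
    [0.168,0.184,0.045,0.04,-0.214,-0.155,1]
  ]
}}

```text
time_s: 1.35
ee_pos: [0.4351, -0.0402, 0.2313]
tool_rot: [0.826, -0.018, -0.563, 0.003]
contact_force: [-0.3, -1.5, -0.3]
width: 0.0883
```

Run:
```python
from h import *
rel(at(CB,dz=.13),toolR(CB["F"],-1))
```

```text
rot [0.135 0.147 0.036] deg 11.7 shift [ 0.056  -0.191  -0.0855] len 0.217
```

Request:
{"op": "send_rows", "data": {
  "increments": [
    [0.034,0.037,0.009,0.014,-0.048,-0.021,1],
    [0.068,0.074,0.018,0.028,-0.096,-0.043,1],
    [0.101,0.11,0.027,0.042,-0.144,-0.064,1],
    [0.135,0.147,0.036,0.056,-0.191,-0.0855,1],
    [0.135,0.147,0.036,0.056,-0.191,-0.0855,1]
  ]
}}

```text
time_s: 1.98
ee_pos: [0.5395, 0.1489, 0.2039]
tool_rot: [0.862, -0.069, -0.5, -0.039]
contact_force: [-0.0, 0.2, 0.5]
width: 0.0882
```

Run:
```python
from h import *
from rig import ctrl
d=ctrl.get_image("wrist");cv2.imwrite("pics/w1.png",d["color"]);pickle.dump(d,open("w1.pkl","wb"))
w=cloud(d).reshape(-1,3)
k=(abs(w[:,0]-.6)<.1)&(abs(w[:,1]-.135)<.06)&(w[:,2]>.07)&(w[:,2]<.2);q=w[k];print(len(q))
c,m,inl=ransac(q);C,F,sz=frame_from_rect(q[inl],c,m)
print(m.round(3),C.round(4),np.arctan2(F[1,0],F[0,0]).round(4),sz)
h=(q-C)@F;g=h[(h[:,2]>.025)&(h[:,2]<.033)]; print("  fin",len(g),cv2.minAreaRect((g[:,:2]*1000).astype(np.float32)))
rel(at(CB,dz=.13),toolR(CB["F"],-1))
rel(at(CB,dz=.031),toolR(CB["F"],-1))
```

```text
10423
[-0.497  0.085  0.863] [0.5931 0.1406 0.115 ] -0.1704 (63.9482307434082, 109.62518310546875)
  fin 1533 ((0.5558452606201172, -0.0887899398803711), (17.798192977905273, 59.1886100769043), 89.92713165283203)
rot [0.005 0.004 0.001] deg 0.4 shift [-0.0004 -0.0003 -0.0015] len 0.002
rot [0.005 0.004 0.001] deg 0.4 shift [ 0.0986 -0.0002 -0.0019] len 0.099
```

View pics/w1.png

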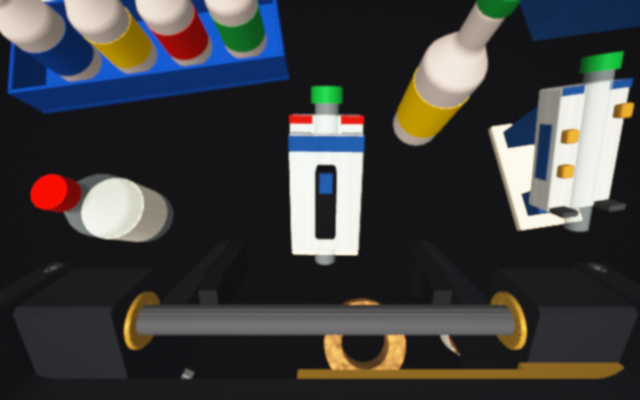

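The wrist view agrees with the top camera to about 2 mm: fin centred in the jaws at (325,200), seat direction straight up the image. I go down and grip.

Request:
{"op": "send_rows", "data": {
  "increments": [
    [0.009,0.004,0,0.025,-0.001,-0.0025,1],
    [0.009,0.004,0,0.05,-0.001,-0.0025,1],
    [0.009,0.004,0,0.075,-0.001,-0.0025,1],
    [0.009,0.004,0,0.09,-0.001,-0.0025,1],
    [0.009,0.004,0,0.098,-0.001,-0.0025,1]
  ]
}}

```text
time_s: 2.65
ee_pos: [0.59, 0.1378, 0.1212]
tool_rot: [0.863, -0.073, -0.497, -0.044]
contact_force: [0.1, -0.2, 0.1]
width: 0.0881
```

Request:
{"op": "send_rows", "data": {
  "newtons": 45,
  "increments": [
    [0,0,0,0,0,0,0.4],
    [0,0,0,0,0,0,0],
    [0,0,0,0,0,0,0],
    [0,0,0,0,0,0,0],
    [0,0,0,0,0,0,0]
  ]
}}

```text
time_s: 3.28
ee_pos: [0.5899, 0.1388, 0.1217]
tool_rot: [0.863, -0.073, -0.497, -0.044]
contact_force: [0.1, 0.4, 0.5]
width: 0.0407
```

Request:
{"op": "send_rows", "data": {
  "increments": [
    [0,0,0,-0.003,0,0,0],
    [0,0,0,-0.015,0,0,0],
    [0,0,0,-0.035,0,0,0],
    [0,0,0,-0.065,0,0,0],
    [0,0,0,-0.1,0,0,0]
  ]
}}

```text
time_s: 3.9
ee_pos: [0.5388, 0.1469, 0.2083]
tool_rot: [0.863, -0.073, -0.498, -0.044]
contact_force: [-0.0, 0.4, -3.2]
width: 0.0163
```

Run:
```python
from h import *
from rig import ctrl
s=ctrl.sense();p=s["ee_pos"];T=R.from_quat(s["tool_rot"]).as_matrix();print(p,s["width"])
d=ctrl.get_image("wrist");cv2.imwrite("pics/w2.png",d["color"]);pickle.dump((d,p,T),open("w2.pkl","wb"))
w=cloud(d).reshape(-1,3);h=(w-p)@T   # tool axes
# blue cap in tool frame: top face plane points
k=(abs(h[:,0])<.02)&(abs(h[:,1])<.05)&(abs(h[:,2])<.09);q=h[k];print(len(q),np.nanpercentile(q,[2,50,98],axis=0).round(4))
q=q[abs(q[:,0]-np.median(q[:,0]))<.004];print(len(q),cv2.minAreaRect((q[:,1:]*1000).astype(np.float32)),np.median(q[:,0]))
# red seat
k=(abs(w[:,0]-.61)<.1)&(abs(w[:,1]-.135)<.06)&(w[:,2]>.04)&(w[:,2]<.14);q=w[k];print(len(q))
try:
  c,m,inl=ransac(q);C,F,sz=frame_from_rect(q[inl],c,m)
  print("seat",m.round(3),C.round(4),np.arctan2(F[1,0],F[0,0]).round(4),sz)
except Exception as e:print(e)
rel(at(SB,dz=.17),toolR(SB["F"],-1)); rel(at(SB,dz=.031),toolR(SB["F"],-1))
```

```text
[0.53883688 0.14687986 0.20828288] 0.016269490591749827
4320 [[-0.0189 -0.0195 -0.0286]
 [-0.0034 -0.0008 -0.0092]
 [ 0.0144  0.0184  0.0276]]
3206 ((2.920694351196289, -0.19345855712890625), (59.681304931640625, 40.73739242553711), 71.63568115234375) -0.0032090303717255495
2998
seat [-0.543  0.093  0.835] [0.6657 0.1282 0.117 ] 1.3953 (69.95805358886719, 55.995948791503906)
rot [-0.146 -0.006 -0.079] deg 9.5 shift [-0.0032  0.2835 -0.0372] len 0.286
rot [-0.146 -0.006 -0.079] deg 9.5 shift [ 0.1354  0.2726 -0.0356] len 0.306
```

View pics/w2.png

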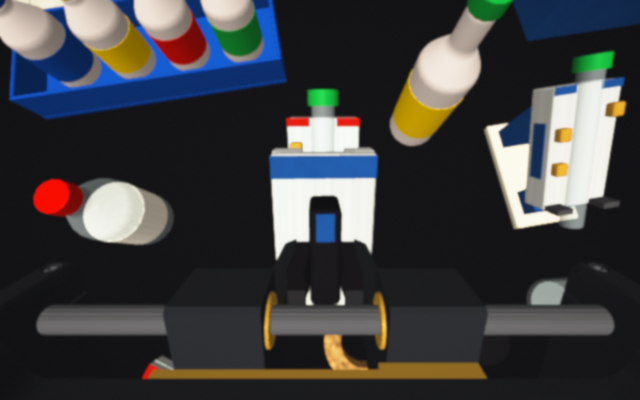

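The blue cap is held, but the fingers closed late, during the lift, so I measure how it sits in the jaws. Cap band at (323,166), top face rows 180–250; red seat visible behind at (323,135).

```bash
cat >> h.py <<'E'
def capintool(d,p,T,v0=150,v1=255,u0=265,u1=385):
    "top face of the held cap in tool axes: plane and front/side edges"
    w=cloud(d);h=((w-p)@T)[v0:v1,u0:u1].reshape(-1,3);h=h[~np.isnan(h[:,0])&(abs(h[:,1])<.06)&(abs(h[:,2])<.1)&(abs(h[:,0])<.08)]
    side=h[(abs(h[:,1])>.012)]
    med=np.median(side[:,0]);s=side[abs(side[:,0]-med)<.006]
    A=np.c_[np.ones(len(s)),s[:,1],s[:,2]];co=np.linalg.lstsq(A,s[:,0],rcond=None)[0]
    k=abs(A@co-s[:,0])<.0015;co=np.linalg.lstsq(A[k],s[k,0],rcond=None)[0];s=s[k]
    print("top plane x0",co[0].round(4),"slopes y,z",co[1:].round(4),"n",len(s))
    for lo in(-.055,-.05,-.045,-.04,-.035,-.03,-.025,-.02):
        b=s[abs(s[:,2]-lo)<.0025]
        if len(b)>3: print("  z",lo,"y",b[:,1].min().round(4),b[:,1].max().round(4))
    print("  front z",np.percentile(s[:,2],[0,1,3]).round(4))
    g=h[h[:,0]<co[0]-.022]; g=g[abs(g[:,1])<.012]
    print("  fin",len(g),g.min(0).round(4) if len(g) else 0,g.max(0).round(4) if len(g) else 0)
E
python3 - <<'E'
from h import *
capintool(*pickle.load(open("w2.pkl","rb")))
E
```

```text
top plane x0 0.026 slopes y,z [0.0303 0.0122] n 5508
  z -0.055 y -0.0331 0.0295
  z -0.05 y -0.0334 0.0303
  z -0.045 y -0.0331 0.0306
  z -0.04 y -0.0334 0.0307
  z -0.035 y -0.0331 0.03
  z -0.03 y -0.0329 0.0303
  z -0.025 y -0.0332 0.0299
  z -0.02 y -0.0328 0.0302
  front z [-0.0534 -0.0527 -0.0518]
  fin 1748 [-0.0157 -0.012  -0.0288] [ 0.0039  0.012  -0.0022]
```

Only about 3 mm of the fin is gripped, so I set it back down on the keys, slightly up-slope of the lips, and regrip deeper.

Request:
{"op": "send_rows", "data": {
  "increments": [
    [0,0,0,0.025,0,-0.003,0],
    [0,0,0,0.05,0,-0.003,0],
    [0,0,0,0.07,0,-0.003,0],
    [0,0,0,0.076,0,-0.003,0],
    [0,0,0,0.078,0,-0.003,0]
  ]
}}

```text
time_s: 4.58
ee_pos: [0.5813, 0.14, 0.1419]
tool_rot: [0.863, -0.073, -0.498, -0.044]
contact_force: [-0.2, -0.0, -3.4]
width: 0.0164
```

Request:
{"op": "send_rows", "data": {
  "increments": [
    [0,0,0,0.001,0,0,0],
    [0,0,0,0.002,0,0,0],
    [0,0,0,0.002,0,0,0.3],
    [0,0,0,0.002,0,0,0.5],
    [0,0,0,0.002,0,0,0.6]
  ]
}}

```text
time_s: 5.2
ee_pos: [0.5828, 0.1399, 0.1408]
tool_rot: [0.864, -0.073, -0.497, -0.044]
contact_force: [-0.6, -0.0, 0.0]
width: 0.0446
```

Request:
{"op": "send_rows", "data": {
  "increments": [
    [0,0,0,0.003,0,0,0.6],
    [0,0,0,0.008,0,0,0.6],
    [0,0,0,0.014,0,0,0.6],
    [0,0,0,0.019,0,0,0.6],
    [0,0,0,0.019,0,0,0.6]
  ]
}}

```text
time_s: 5.82
ee_pos: [0.5919, 0.1382, 0.1233]
tool_rot: [0.863, -0.073, -0.498, -0.044]
contact_force: [-0.7, -0.4, 0.2]
width: 0.0527
```

Request:
{"op": "send_rows", "data": {
  "increments": [
    [0,0,0,0,0,0,0],
    [0,0,0,0,0,0,0],
    [0,0,0,0,0,0,0],
    [0,0,0,0,0,0,0],
    [0,0,0,0,0,0,0]
  ]
}}

```text
time_s: 6.45
ee_pos: [0.5919, 0.1384, 0.124]
tool_rot: [0.863, -0.073, -0.497, -0.044]
contact_force: [-1.5, 0.7, 0.5]
width: 0.0173
```

Request:
{"op": "send_rows", "data": {
  "increments": [
    [0,0,0,0,0,0,0],
    [0,0,0,-0.01,0,0,0],
    [0,0,0,-0.035,0,0,0],
    [0,0,0,-0.07,0,0,0],
    [0,0,0,-0.1,0,0,0]
  ]
}}

```text
time_s: 7.08
ee_pos: [0.5411, 0.1465, 0.2111]
tool_rot: [0.863, -0.073, -0.498, -0.044]
contact_force: [0.2, -1.1, -3.4]
width: 0.0177
```

Run:
```python
from h import *
from rig import ctrl
s=ctrl.sense();p=s["ee_pos"];T=R.from_quat(s["tool_rot"]).as_matrix();print(p,s["width"])
d=ctrl.get_image("wrist");cv2.imwrite("pics/w3.png",d["color"]);pickle.dump((d,p,T),open("w3.pkl","wb"))
capintool(d,p,T)
rel(at(SB,dz=.15),toolR(SB["F"],-1))
```

```text
[0.54105602 0.14653726 0.21107959] 0.01766623259869748
top plane x0 0.0085 slopes y,z [-0.0029  0.0137] n 5555
  z -0.05 y -0.0327 0.0309
  z -0.045 y -0.0327 0.0314
  z -0.04 y -0.0328 0.0311
  z -0.035 y -0.0326 0.031
  z -0.03 y -0.0324 0.0307
  z -0.025 y -0.0321 0.031
  z -0.02 y -0.0324 0.0308
  front z [-0.0512 -0.0506 -0.0498]
  fin 1186 [-0.0228 -0.0119 -0.0267] [-0.0135  0.0117 -0.0088]
rot [-0.146 -0.005 -0.079] deg 9.5 shift [ 0.0172  0.2818 -0.034 ] len 0.284
```

View pics/w3.png

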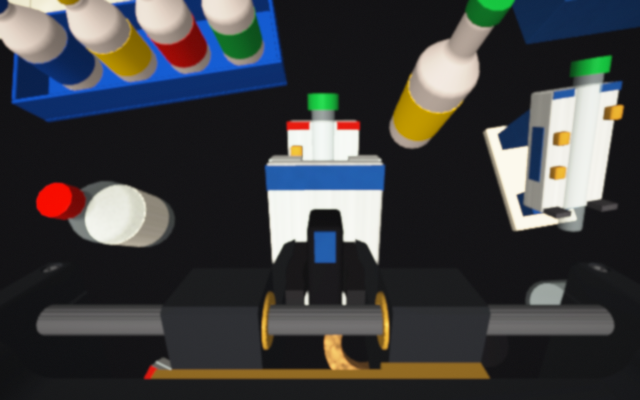

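Now there is about 20 mm of fin in the pads: top face 8.5 mm from the TCP, cap straight and centred 4 mm down-slope of the TCP. I move over the blue seat.

Request:
{"op": "send_rows", "data": {
  "increments": [
    [-0.03,-0.001,-0.016,0.001,0.056,-0.007,0],
    [-0.06,-0.002,-0.032,0.003,0.112,-0.014,0],
    [-0.09,-0.003,-0.048,0.006,0.17,-0.022,0],
    [-0.12,-0.004,-0.064,0.01,0.226,-0.029,0],
    [-0.146,-0.005,-0.079,0.014,0.281,-0.038,0]
  ]
}}

```text
time_s: 7.75
ee_pos: [0.5334, -0.1391, 0.2156]
tool_rot: [0.865, -0.002, -0.502, -0.001]
contact_force: [1.0, 1.4, -2.3]
width: 0.0176
```

Run:
```python
from h import *
from rig import ctrl
# blue seat from w3 (oblique) 
d,p,T=pickle.load(open("w3.pkl","rb"));w=cloud(d).reshape(-1,3)
k=(abs(w[:,0]-.61)<.1)&(abs(w[:,1]+.137)<.06)&(w[:,2]>.04)&(w[:,2]<.14);q=w[k]
c,m,inl=ransac(q);C,F,sz=frame_from_rect(q[inl],c,m)
print("seat",m.round(3),C.round(4),np.arctan2(F[1,0],F[0,0]).round(4),sz)
h=(q-C)@F;bl=h[(h[:,2]>.007)&(h[:,2]<.0125)&(abs(h[:,1])>.016)&(abs(h[:,1])<.036)]
for kx,sy in((.018,1),(-.018,1),(.036,-1)):
    z=bl[(abs(bl[:,0]-kx)<.013)&(bl[:,1]*sy>0)]; print("  key",kx,sy,len(z),((z.max(0)+z.min(0))/2).round(4) if len(z) else 0)
d=ctrl.get_image("wrist");s=ctrl.sense();p=s["ee_pos"];T=R.from_quat(s["tool_rot"]).as_matrix();pickle.dump((d,p,T),open("w4.pkl","wb"));cv2.imwrite("pics/w4.png",d["color"])
w=cloud(d).reshape(-1,3);h=(w-SB["o"])@SB["F"]
q=h[(h[:,0]>.0)&(h[:,0]<.075)&(abs(h[:,1])<.045)&(h[:,2]>-.01)&(h[:,2]<.03)]
s_=q[abs(q[:,2])<.004];print("seat visible",len(s_),s_.min(0).round(4),s_.max(0).round(4),np.median(s_[:,2]).round(4))
g=q[(q[:,2]>.007)&(abs(q[:,1])<.008)];print("glass ridge y",(np.median(g[g[:,2]>np.percentile(g[:,2],70)][:,1])).round(4))
z=q[(q[:,2]>.007)&(q[:,2]<.013)&(abs(q[:,1])>.016)];print("keys",len(z),z.min(0).round(4) if len(z) else 0,z.max(0).round(4) if len(z) else 0)
rel(at(SB,dx=.0038,dy=-.0007,dz=.0345+.03),toolR(SB["F"],-1))
```

```text
seat [-0.503  0.01   0.864] [ 0.6064 -0.1359  0.0864] -0.0124 (71.72268676757812, 177.7579345703125)
  key 0.018 1 173 [0.017  0.0262 0.0093]
  key -0.018 1 158 [-0.0186  0.026   0.0094]
  key 0.036 -1 175 [ 0.0353 -0.0257  0.0093]
seat visible 1534 [ 0.0294 -0.0346 -0.0039] [0.0739 0.0355 0.004 ] 0.0004
glass ridge y 0.0009
keys 105 [ 0.0324 -0.0315  0.0073] [ 0.043  -0.0196  0.0116]
rot [-0.002  0.002 -0.006] deg 0.4 shift [ 0.0843 -0.0086 -0.0004] len 0.085
```

Run:
```python
from h import *
from rig import ctrl
s=ctrl.sense();print(s["time_s"],s["ee_pos"],s["tool_rot"],s["qvel"].round(3))
print(pickle.load(open("w4.pkl","rb"))[1])
rel(at(SB,dx=.0038,dy=-.0004,dz=.0345+.03),toolR(SB["F"],-1))
```

```text
7.8 [ 0.53439459 -0.14592499  0.21613898] [ 0.86561461 -0.00426915 -0.50069264  0.00002296] [ 0.118 -0.019  0.033 -0.1   -0.083  0.284]
[ 0.53439459 -0.14592499  0.21613898]
rot [-0.002  0.002 -0.006] deg 0.4 shift [ 0.0843 -0.0089 -0.0004] len 0.085
```

The arm was still swinging, so I descend partway and let it settle before measuring again.

Request:
{"op": "send_rows", "data": {
  "increments": [
    [0,0,0,0,0,0,0],
    [0,0,0,0.03,0,0,0],
    [0,0,0,0.05,0,0,0],
    [0,0,0,0.05,0,0,0],
    [0,0,0,0.05,0,0,0]
  ]
}}

```text
time_s: 8.43
ee_pos: [0.559, -0.1365, 0.1734]
tool_rot: [0.865, -0.001, -0.501, -0.0]
contact_force: [0.5, -0.1, -3.2]
width: 0.0177
```

Run:
```python
from h import *
from rig import ctrl
s=ctrl.sense();p=s["ee_pos"];T=R.from_quat(s["tool_rot"]).as_matrix();print(s["qvel"].round(3))
d=ctrl.get_image("wrist");capintool(d,p,T)
rel(at(SB,dx=.0038,dy=-.0004,dz=.0345),toolR(SB["F"],-1))
w=cloud(d).reshape(-1,3);h=(w-SB["o"])@SB["F"]
q=h[(h[:,0]>.0)&(h[:,0]<.09)&(abs(h[:,1])<.045)&(h[:,2]>-.01)&(h[:,2]<.03)]
s_=q[abs(q[:,2])<.003];print("seat",len(s_),np.percentile(s_,[.5,99.5],axis=0).round(4),np.median(s_[:,2]).round(4))
```

```text
[-0.011 -0.01  -0.007  0.004 -0.003 -0.003]
top plane x0 0.0086 slopes y,z [-0.0025  0.0151] n 5559
  z -0.05 y -0.0328 0.031
  z -0.045 y -0.033 0.0313
  z -0.04 y -0.0326 0.0312
  z -0.035 y -0.0326 0.031
  z -0.03 y -0.0324 0.0311
  z -0.025 y -0.0321 0.031
  z -0.02 y -0.0323 0.0311
  front z [-0.0513 -0.0506 -0.0498]
  fin 1190 [-0.0228 -0.012  -0.0267] [-0.0134  0.0119 -0.0088]
rot [ 0.     0.002 -0.001] deg 0.1 shift [ 0.0653  0.0007 -0.0004] len 0.065
seat 1604 [[ 0.0399 -0.0341 -0.0017]
 [ 0.0711  0.0352  0.0027]] 0.0004
```

Request:
{"op": "send_rows", "data": {
  "increments": [
    [0,0,0,0.025,0.0006,-0.0004,0],
    [0,0,0,0.043,0.0006,-0.0004,0],
    [0,0,0,0.047,0.0006,-0.0004,0],
    [0,0,0,0.05,0.0006,-0.0004,0],
    [0,0,0,0.053,0.0006,-0.0004,0]
  ]
}}

```text
time_s: 9.1
ee_pos: [0.5859, -0.1382, 0.1276]
tool_rot: [0.865, -0.002, -0.501, -0.001]
contact_force: [0.2, 0.9, -3.4]
width: 0.0175
```

Request:
{"op": "send_rows", "data": {
  "increments": [
    [0,0,0,0.001,0,0,0],
    [0,0,0,0.002,0,0,0],
    [0,0,0,0.003,0,0,0],
    [0,0,0,0.004,0,0,0],
    [0,0,0,0.004,0,0,0]
  ]
}}

```text
time_s: 9.72
ee_pos: [0.5877, -0.1381, 0.1235]
tool_rot: [0.865, -0.002, -0.501, -0.001]
contact_force: [0.3, 0.3, -3.1]
width: 0.0175
```

Run:
```python
from h import *
rel(at(SB,dx=.0038,dy=-.0004,dz=.0345),toolR(SB["F"],-1))
```

```text
rot [-0.001  0.003 -0.001] deg 0.2 shift [ 0.0075 -0.0004 -0.0004] len 0.008
```

The mating face is 7.5 mm above the seat with no contact, so the 10 mm keys are already in the slots. I carry on down.

Request:
{"op": "send_rows", "data": {
  "increments": [
    [0,0,0,0.002,0,0,0],
    [0,0,0,0.004,0,0,0],
    [0,0,0,0.005,0,0,0],
    [0,0,0,0.006,0,0,0],
    [0,0,0,0.007,0,0,0]
  ]
}}

```text
time_s: 10.35
ee_pos: [0.5913, -0.1381, 0.1175]
tool_rot: [0.865, -0.002, -0.501, -0.001]
contact_force: [-1.0, 0.5, -3.6]
width: 0.0175
```

Request:
{"op": "send_rows", "data": {
  "increments": [
    [0,0,0,0.001,0,0,0],
    [0,0,0,0.001,0,0,0],
    [0,0,0,0.001,0,0,0],
    [0,0,0,0.001,0,0,0],
    [0,0,0,0.001,0,0,0]
  ]
}}

```text
time_s: 10.98
ee_pos: [0.5915, -0.1381, 0.1169]
tool_rot: [0.865, -0.002, -0.501, -0.001]
contact_force: [-3.6, 0.1, 0.9]
width: 0.0173
```

Run:
```python
from h import *
rel(at(SB,dx=.0038,dy=-.0004,dz=.0345),toolR(SB["F"],-1))
```

```text
rot [-0.001  0.003 -0.001] deg 0.2 shift [-0.0001 -0.0005 -0.0005] len 0.001
```

Contact comes at exactly the seated depth. I release and back off along the normal.

Request:
{"op": "send_rows", "data": {
  "increments": [
    [0,0,0,0,0,0,0.3],
    [0,0,0,0,0,0,0.6],
    [0,0,0,0,0,0,0.8],
    [0,0,0,0,0,0,0.8],
    [0,0,0,-0.01,0,0,0.8]
  ]
}}

```text
time_s: 11.6
ee_pos: [0.5865, -0.138, 0.1252]
tool_rot: [0.865, -0.002, -0.502, -0.001]
contact_force: [-0.8, 0.1, 0.6]
width: 0.0644
```

Request:
{"op": "send_rows", "data": {
  "increments": [
    [0,0,0,-0.04,0,0,1],
    [0,0,0,-0.08,0,0,1],
    [0,0,0,-0.12,0,0,1],
    [0,0,0,-0.13,0,0,1],
    [0,0,0,-0.13,0,0,1]
  ]
}}

```text
time_s: 12.22
ee_pos: [0.522, -0.1378, 0.2382]
tool_rot: [0.865, -0.002, -0.501, -0.001]
contact_force: [0.6, -0.7, -0.3]
width: 0.088
```

```bash
cat >> h.py <<'E'
def captop(d,S,hmin=.015,hmax=.05):
    "plane of a seated cap's top in seat frame S"
    w=cloud(d).reshape(-1,3);h=(w-S["o"])@S["F"]
    q=h[(abs(h[:,0])<.07)&(abs(h[:,1])<.045)&(h[:,2]>hmin)&(h[:,2]<hmax)]
    m=np.median(q[:,2]);s=q[abs(q[:,2]-m)<.003]
    r=cv2.minAreaRect((s[:,:2]*1000).astype(np.float32))
    A=np.c_[np.ones(len(s)),s[:,:2]];print("captop height,slopes",np.linalg.lstsq(A,s[:,2],rcond=None)[0].round(4),"n",len(s),np.round(r[0],1),np.round(r[1],1),round(r[2],1))
E
python3 - <<'E'
from h import *
from rig import ctrl
d=ctrl.get_image("wrist");cv2.imwrite("pics/w5.png",d["color"]);pickle.dump(d,open("w5.pkl","wb"));captop(d,SB)
t=ctrl.get_image("top");pickle.dump(t,open("t5.pkl","wb"));captop(t,SB)
w=cloud(t).reshape(-1,3)
k=(abs(w[:,0]-.6126)<.1)&(abs(w[:,1]-.1355)<.06)&(w[:,2]>.04)&(w[:,2]<.14);q=w[k]
c,m,inl=ransac(q);C,F,sz=frame_from_rect(q[inl],c,m)
print("redseat",m.round(3),C.round(4),np.arctan2(F[1,0],F[0,0]).round(4),sz)
h=(q-C)@F;bl=h[(h[:,2]>.007)&(h[:,2]<.0125)&(abs(h[:,1])>.016)&(abs(h[:,1])<.036)]
for kx,sy in((.036,1),(-.036,1),(0,-1)):
    z=bl[(abs(bl[:,0]-kx)<.013)&(bl[:,1]*sy>0)]; print("  key",kx,sy,len(z),((z.max(0)+z.min(0))/2).round(4) if len(z) else 0)
E
```

```text
captop height,slopes [ 0.0261  0.0043 -0.004 ] n 4939 [-0.3 -0.3] [109.6  64.1] 0.1
captop height,slopes [0.0264 0.0015 0.002 ] n 605 [ 0.3 -1.2] [109.3  64. ] 0.3
redseat [-0.503  0.091  0.859] [0.6208 0.1342 0.0901] -0.1694 (69.83676147460938, 164.01771545410156)
  key 0.036 1 14 [0.0288 0.0254 0.0098]
  key -0.036 1 13 [-0.0429  0.0256  0.0096]
  key 0 -1 15 [-0.0074 -0.0259  0.0098]
```

View pics/w5.png

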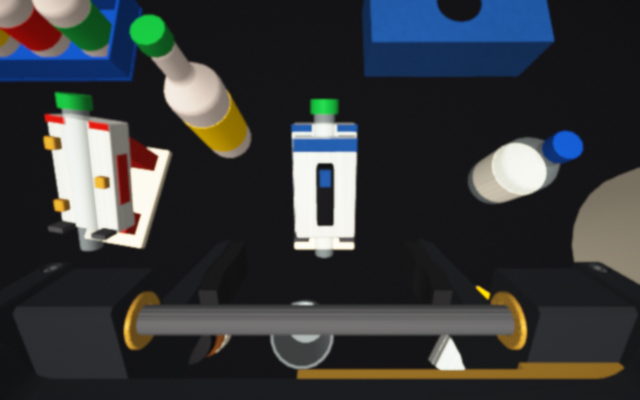

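Blue is home: top face 26 mm above the seat, within 1 mm in plane. Wrist view: blue cap at (325,185), bare red seat with three keys at left. Now the red cap.

```bash
cat >> h.py <<'E'
SR=dict(o=np.array([.6142,.1353,.0862]),F=seatR(-.168))
CR=dict(o=np.array([.4028,.3267,0.]),F=R.from_euler('z',.988).as_matrix())
E
python3 - <<'E'
from h import *
from rig import ctrl
print(ctrl.sense()["joints"].round(2))
rel(at(CR,dz=.17),toolR(CR["F"],-1))
E
```

```text
[-0.61  0.19  1.69  0.38  0.87  0.77]
rot [-0.969 -0.476 -0.257] deg 63.6 shift [-0.0019 -0.4638  0.1386] len 0.484
```

Request:
{"op": "send_rows", "data": {
  "increments": [
    [-0.097,-0.048,-0.026,-0.004,-0.045,0.014,1],
    [-0.194,-0.095,-0.051,-0.006,-0.093,0.028,1],
    [-0.29,-0.143,-0.077,-0.008,-0.14,0.042,1],
    [-0.388,-0.19,-0.103,-0.008,-0.186,0.055,1],
    [-0.485,-0.238,-0.128,-0.008,-0.232,0.069,1]
  ]
}}

```text
time_s: 12.95
ee_pos: [0.4588, 0.0961, 0.2092]
tool_rot: [0.772, 0.174, -0.585, 0.175]
contact_force: [1.0, -0.7, -0.6]
width: 0.0881
```

Run:
```python
from h import *
rel(at(CR,dz=.15),toolR(CR["F"],-1))
```

```text
rot [-0.481 -0.235 -0.129] deg 31.5 shift [ 0.0576 -0.233  -0.0473] len 0.245
```

Request:
{"op": "send_rows", "data": {
  "increments": [
    [-0.12,-0.059,-0.032,0.012,-0.058,-0.011,1],
    [-0.24,-0.117,-0.064,0.027,-0.116,-0.023,1],
    [-0.36,-0.176,-0.096,0.042,-0.175,-0.035,1],
    [-0.481,-0.235,-0.129,0.0576,-0.233,-0.047,1],
    [-0.481,-0.235,-0.129,0.0576,-0.233,-0.047,1]
  ]
}}

```text
time_s: 13.58
ee_pos: [0.4023, 0.3284, 0.1483]
tool_rot: [-0.621, -0.336, 0.623, -0.336]
contact_force: [0.2, -0.1, -0.4]
width: 0.0881
```

Request:
{"op": "send_rows", "data": {
  "increments": [
    [0,0,0,0.01,0,0,1],
    [0,0,0,0.02,0,0,1],
    [0,0,0,0.02,0,0,1],
    [0,0,0,0.02,0,0,1],
    [0,0,0,0.02,0,0,1]
  ]
}}

```text
time_s: 14.2
ee_pos: [0.4042, 0.325, 0.1317]
tool_rot: [0.625, 0.334, -0.622, 0.334]
contact_force: [-0.7, 0.3, -0.5]
width: 0.0884
```

Run:
```python
from h import *
from rig import ctrl
d=ctrl.get_image("wrist");cv2.imwrite("pics/w6.png",d["color"])
w=cloud(d).reshape(-1,3);q=w[(abs(w[:,0]-.4)<.08)&(abs(w[:,1]-.327)<.08)]
for a,b in((.021,.031),(.048,.06)):
    k=q[(q[:,2]>a)&(q[:,2]<b)];print(len(k),np.median(k[:,2]).round(4),cv2.minAreaRect((k[:,:2]*1000).astype(np.float32)))
rel(at(CR,dz=.031),toolR(CR["F"],-1))
```

```text
6608 0.0268 ((404.4819641113281, 328.548583984375), (109.88709259033203, 64.0616683959961), 56.60909652709961)
1530 0.0556 ((404.5425109863281, 329.0860595703125), (59.89802169799805, 17.668418884277344), 56.78494644165039)
rot [-0.004 -0.003 -0.002] deg 0.3 shift [ 0.1006 -0.0022 -0.0002] len 0.101
```

View pics/w6.png

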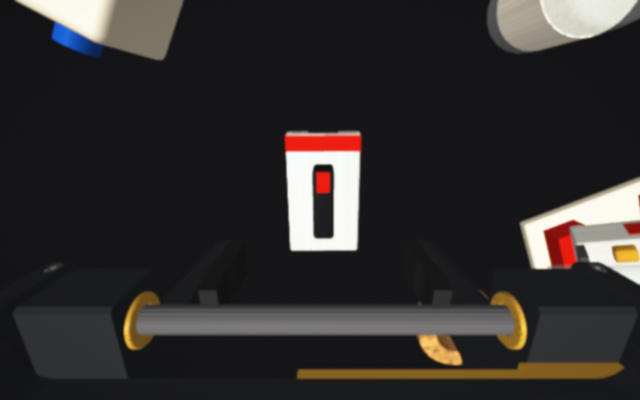

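The red cap is at (323,195), square to the jaws with the band at the far end. I descend and grip, allowing time for the fingers to close.

Request:
{"op": "send_rows", "data": {
  "increments": [
    [-0.004,-0.003,0,0.03,-0.002,-0.001,1],
    [-0.004,-0.003,0,0.06,-0.002,-0.001,1],
    [-0.004,-0.003,0,0.085,-0.002,-0.001,1],
    [-0.004,-0.003,0,0.098,-0.002,-0.001,1],
    [-0.004,-0.003,0,0.1,-0.002,-0.001,0.7]
  ]
}}

```text
time_s: 14.88
ee_pos: [0.4031, 0.3273, 0.0311]
tool_rot: [0.622, 0.335, -0.622, 0.336]
contact_force: [-0.4, 0.8, 0.8]
width: 0.0802
```

Request:
{"op": "send_rows", "data": {
  "increments": [
    [0,0,0,0,0,0,0],
    [0,0,0,0,0,0,0],
    [0,0,0,0,0,0,0],
    [0,0,0,0,0,0,0],
    [0,0,0,0,0,0,0]
  ]
}}

```text
time_s: 15.5
ee_pos: [0.4032, 0.3273, 0.0314]
tool_rot: [0.623, 0.335, -0.622, 0.336]
contact_force: [-0.1, 0.2, -0.2]
width: 0.0302
```

Request:
{"op": "send_rows", "data": {
  "increments": [
    [0,0,0,0,0,0,0],
    [0,0,0,0,0,0,0],
    [0,0,0,0,0,0,0],
    [0,0,0,0,0,0,0],
    [0,0,0,0,0,0,0]
  ]
}}

```text
time_s: 16.12
ee_pos: [0.4032, 0.3273, 0.0313]
tool_rot: [0.623, 0.335, -0.622, 0.336]
contact_force: [0.6, -0.7, 0.3]
width: 0.0176
```

Request:
{"op": "send_rows", "data": {
  "increments": [
    [0,0,0,-0.03,0,0,0],
    [0,0,0,-0.08,0,0,0],
    [0,0,0,-0.13,0,0,0],
    [0,0,0,-0.18,0,0,0],
    [0,0,0,-0.2,0,0,0]
  ]
}}

```text
time_s: 16.75
ee_pos: [0.403, 0.3278, 0.2338]
tool_rot: [0.624, 0.335, -0.621, 0.336]
contact_force: [0.2, 0.7, -2.5]
width: 0.0176
```

Run:
```python
from h import *
rel(at(SR,dz=.0345+.11),toolR(SR["F"],-1)); print(at(SR,dz=.1445))
```

```text
rot [1.13  0.459 0.301] deg 72.0 shift [0.023  0.216  0.0739] len 0.229
[0.5429672  0.14738098 0.21134067]
```

Request:
{"op": "send_rows", "data": {
  "increments": [
    [0.141,0.057,0.038,0.0,0.027,0.009,0],
    [0.282,0.115,0.075,0.0,0.054,0.018,0],
    [0.423,0.172,0.113,0.002,0.081,0.028,0],
    [0.565,0.23,0.15,0.005,0.108,0.037,0],
    [0.706,0.287,0.188,0.01,0.135,0.046,0]
  ]
}}

```text
time_s: 17.38
ee_pos: [0.4903, 0.2141, 0.221]
tool_rot: [0.809, 0.084, -0.572, 0.105]
contact_force: [0.7, -0.4, -2.1]
width: 0.0171
```

Run:
```python
from h import *
rel(at(SR,dx=.001,dz=.0345+.11),toolR(SR["F"],-1))
```

```text
rot [0.419 0.175 0.11 ] deg 26.8 shift [ 0.0254  0.0774 -0.0279] len 0.086
```

Request:
{"op": "send_rows", "data": {
  "increments": [
    [0.14,0.058,0.037,0.008,0.026,-0.009,0],
    [0.28,0.117,0.073,0.017,0.052,-0.018,0],
    [0.419,0.175,0.11,0.0254,0.0774,-0.028,0],
    [0.419,0.175,0.11,0.0254,0.0774,-0.028,0],
    [0.419,0.175,0.11,0.0254,0.0774,-0.028,0]
  ]
}}

```text
time_s: 18.0
ee_pos: [0.5437, 0.1488, 0.2122]
tool_rot: [0.863, -0.07, -0.499, -0.04]
contact_force: [-0.2, 0.3, -2.2]
width: 0.0176
```

Request:
{"op": "send_rows", "data": {
  "increments": [
    [0,0,0,0.02,0,0,0],
    [0,0,0,0.04,0,0,0],
    [0,0,0,0.05,0,0,0],
    [0,0,0,0.05,0,0,0],
    [0,0,0,0.05,0,0,0]
  ]
}}

```text
time_s: 18.62
ee_pos: [0.5689, 0.1446, 0.1698]
tool_rot: [0.863, -0.07, -0.498, -0.04]
contact_force: [0.0, -1.3, -3.1]
width: 0.0177
```

Run:
```python
from h import *
from rig import ctrl
s=ctrl.sense();p=s["ee_pos"];T=R.from_quat(s["tool_rot"]).as_matrix();print(s["qvel"].round(3))
d=ctrl.get_image("wrist");capintool(d,p,T);cv2.imwrite("pics/w7.png",d["color"])
rel(at(SR,dz=.0345),toolR(SR["F"],-1))
w=cloud(d).reshape(-1,3);h=(w-SR["o"])@SR["F"]
q=h[(h[:,0]>.0)&(h[:,0]<.08)&(abs(h[:,1])<.045)&(h[:,2]>-.01)&(h[:,2]<.03)]
s_=q[abs(q[:,2])<.003];print("seat",len(s_),np.percentile(s_,[.5,99.5],axis=0).round(4),np.median(s_[:,2]).round(4))
z=q[(q[:,2]>.007)&(q[:,2]<.013)&(abs(q[:,1])>.016)];print("keys",len(z),z.min(0).round(4) if len(z) else 0,z.max(0).round(4) if len(z) else 0)
```

```text
[-0.001 -0.004  0.     0.001 -0.004  0.002]
top plane x0 0.0051 slopes y,z [0.001  0.0152] n 6356
  z -0.055 y -0.0316 0.0305
  z -0.05 y -0.0319 0.0309
  z -0.045 y -0.0323 0.0311
  z -0.04 y -0.0322 0.0312
  z -0.035 y -0.0323 0.0309
  z -0.03 y -0.0322 0.031
  z -0.025 y -0.0324 0.0308
  z -0.02 y -0.0323 0.0312
  front z [-0.0572 -0.0562 -0.0554]
  fin 1531 [-0.0265 -0.0095 -0.0325] [-0.017   0.0084 -0.0124]
rot [ 0.005 -0.001  0.002] deg 0.3 shift [0.0611 0.0017 0.0019] len 0.061
seat 1135 [[ 0.0474 -0.0333 -0.0026]
 [ 0.0764  0.0363  0.0029]] 0.0002
keys 0 0 0
```

Request:
{"op": "send_rows", "data": {
  "increments": [
    [0.005,0,0.002,0.01,0.0014,0.0037,0],
    [0.005,0,0.002,0.03,0.0014,0.0037,0],
    [0.005,0,0.002,0.045,0.0014,0.0037,0],
    [0.005,0,0.002,0.05,0.0014,0.0037,0],
    [0.005,0,0.002,0.053,0.0014,0.0037,0]
  ]
}}

```text
time_s: 19.3
ee_pos: [0.5919, 0.139, 0.1209]
tool_rot: [0.863, -0.073, -0.499, -0.042]
contact_force: [0.3, -0.2, -2.6]
width: 0.0176
```

Request:
{"op": "send_rows", "data": {
  "increments": [
    [0,0,0,0.001,0,0,0],
    [0,0,0,0.002,0,0,0],
    [0,0,0,0.003,0,0,0],
    [0,0,0,0.004,0,0,0],
    [0,0,0,0.004,0,0,0]
  ]
}}

```text
time_s: 19.92
ee_pos: [0.5937, 0.1388, 0.1179]
tool_rot: [0.863, -0.073, -0.498, -0.042]
contact_force: [-0.9, -0.5, -3.6]
width: 0.0176
```

Run:
```python
from h import *
rel(at(SR,dx=-.0018,dy=.0003,dz=.031),toolR(SR["F"],-1))
```

```text
rot [-0.  0. -0.] deg 0.0 shift [ 0.0069 -0.0003 -0.0004] len 0.007
```

No contact at 7 mm, so the keys are entering the slots; I continue.

Request:
{"op": "send_rows", "data": {
  "increments": [
    [0,0,0,0.002,0,0,0],
    [0,0,0,0.003,0,0,0],
    [0,0,0,0.004,0,0,0],
    [0,0,0,0.005,0,0,0],
    [0,0,0,0.006,0,0,0]
  ]
}}

```text
time_s: 20.55
ee_pos: [0.5967, 0.1383, 0.1126]
tool_rot: [0.863, -0.073, -0.498, -0.042]
contact_force: [0.5, 0.1, -2.6]
width: 0.0178
```

Request:
{"op": "send_rows", "data": {
  "increments": [
    [0,0,0,0.0008,0,0,0],
    [0,0,0,0.0015,0,0,0],
    [0,0,0,0.0015,0,0,0],
    [0,0,0,0.0015,0,0,0],
    [0,0,0,0.0015,0,0,0]
  ]
}}

```text
time_s: 21.18
ee_pos: [0.5973, 0.1382, 0.1115]
tool_rot: [0.863, -0.073, -0.498, -0.042]
contact_force: [-2.8, 1.4, 0.1]
width: 0.0178
```

Run:
```python
from h import *
rel(at(SR,dx=-.0018,dy=.0003,dz=.031),toolR(SR["F"],-1))
```

```text
rot [-0.  0.  0.] deg 0.0 shift [-0.0005 -0.0002 -0.0004] len 0.001
```

Contact at full depth. Release and retract.

Request:
{"op": "send_rows", "data": {
  "increments": [
    [0,0,0,0,0,0,0.3],
    [0,0,0,0,0,0,0.6],
    [0,0,0,0,0,0,0.8],
    [0,0,0,0,0,0,0.8],
    [0,0,0,-0.01,0,0,0.8]
  ]
}}

```text
time_s: 21.8
ee_pos: [0.5922, 0.1389, 0.1199]
tool_rot: [0.863, -0.073, -0.499, -0.042]
contact_force: [-0.0, 0.8, 0.5]
width: 0.0645
```

Request:
{"op": "send_rows", "data": {
  "increments": [
    [0,0,0,-0.04,0,0,1],
    [0,0,0,-0.08,0,0,1],
    [0,0,0,-0.12,0,0,1],
    [0,0,0,-0.14,0,0,1],
    [0,0,0,-0.14,0,0,1]
  ]
}}

```text
time_s: 22.42
ee_pos: [0.5232, 0.151, 0.2432]
tool_rot: [0.864, -0.072, -0.497, -0.042]
contact_force: [-1.4, -0.5, 0.0]
width: 0.088
```

Run:
```python
from h import *
from rig import ctrl
d=ctrl.get_image("wrist");captop(d,SR);t=ctrl.get_image("top");s=ctrl.get_image("scene");captop(t,SR);captop(t,SB);captop(s,SR);captop(s,SB)
a=cv2.resize(t["color"][110:280,170:470],(800,453));cv2.imwrite("pics/end.png",a)
print(ctrl.sense()["contact_force"],ctrl.sense()["time_s"])
```

```text
captop height,slopes [ 0.0258  0.0053 -0.002 ] n 4736 [-0.2  0.7] [ 64.1 108.7] 89.9
captop height,slopes [ 0.0263  0.0064 -0.0018] n 631 [-0.5 -1. ] [ 64.1 112.3] 89.9
captop height,slopes [ 0.0265  0.0021 -0.0054] n 625 [ 0.4 -1.3] [108.4  64.3] 0.5
captop height,slopes [0.0257 0.0026 0.0002] n 254 [ 1.5 -0.2] [118.1  65.4] 0.9
captop height,slopes [ 0.0261  0.0024 -0.0012] n 329 [-0.5 -0.8] [ 65.  115.9] 90.0
[0.37131954 0.36320741 0.44410438] 22.575
```

View pics/end.png

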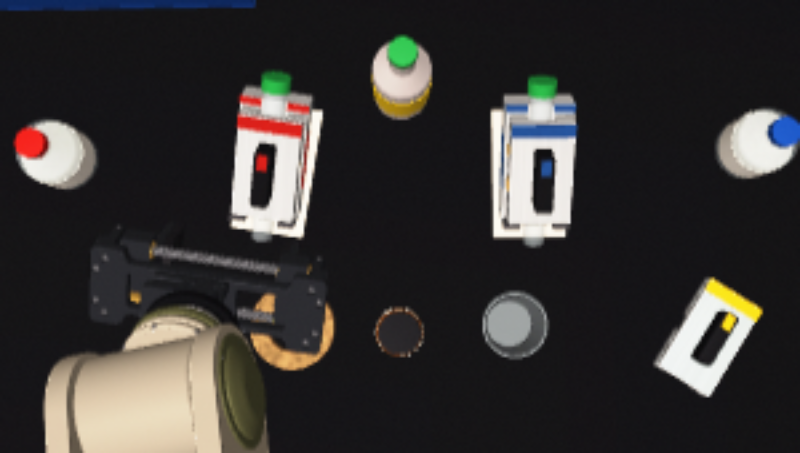

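The final view shows red on red (270,170) and blue on blue (540,170), bands at the high end. The other items stand as before and the arm is clear. I hand in.

```bash
python3 -c "
from rig import ctrl
print(ctrl.sign_off())"
```

```text
the job is handed in; nothing more can be done
None
```

Both jackets are closed. I moved the blue half-shell off the red jacket onto the blue lower half, then put the red half-shell from the bench onto the red lower half. Both have their bands at the high end and are let go. I handed in with the robot's clock at about 22.6 s.

**First grip on blue:** I lifted before the fingers had shut, so only about 3 mm of the fin was held. I set the shell back on the red keys and gripped it again deeper; nothing was dropped.

**Last checks:**
- **Seating:** the red and blue top faces measured 25.7–26.5 mm above their seats in every view (26 mm is fully home). In-plane offsets were about 1.5 mm or less. The cameras differed from each other by 1–2 mm, which matches their stated calibration.
- **Force:** readings after each move stayed below 5 N, and the arm was clear of everything at the end.
- **Other objects:** in the final picture the yellow half-shell and the loose items near the stands look where they were. I judged this by eye and did not measure it.

No check failed.

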